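# Bring a trolley wheel's valve to the top for inflating

### The arm

A 6-joint arm with a two-finger parallel gripper is mounted at the origin on the work surface. World frame = base frame: x ahead of the robot, y to its left, z up, the work surface at z = 0. Lengths are in m, angles in rad, forces in N, time in s.
With the tool pointing down it reaches from about 0.15 to 0.775 m from the base axis. Payload 6.1 kg.
Tool frame: the origin (TCP) lies midway between the tips of the shut fingers; the grasp point (between the pads) lies 19 mm behind it; z points along the fingers, y is the line along which they close (so a half turn about z gives the same grasp; the last joint's range is limited). The gripper opens to 85 mm and grips with 20 to 120 N. Pads are 22 mm wide; open, the fingers measure 114 mm over their backs; the gripper's body (76 mm by 85 mm) begins 54 mm behind the grasp point. The pads swing forward as they close: fully open they stand 13 mm farther back than shut.
Start: joints at [1.108, 0.126, -0.04, 1.405, 0, 1.571], TCP at [0.234, 0.47, 0.231] pointing down, gripper open.
Joint ranges: [-2.72, 2.72], [-0.95, 1.95], [-1.27, 1.35], [-1.78, 2.02], [-1.46, 1.47], [-3.14, 3.14]. Speed limits (rad/s): [2.39, 2.39, 3.01, 3.14, 3.14, 3.14].

### API

Orientations are given as a 3x3 rotation matrix whose columns are the frame's x, y, z axes.
In Python, from station import ctrl, eyes gives the robot as it stands. Calls block until the motion is done:
- ctrl.move_ptp(position, orientation): joint-space move of the TCP to a pose.
- ctrl.move_linear(position, ori=None, rate=0.15): straight line of the TCP; ori=None keeps the orientation; rate is the mean speed in m/s.
- ctrl.movej(angles): joint-space move.
- ctrl.command_gripper(opening): opening from 0.0 (shut) to 1.0 (fully open); the grip force is fixed at half the most; returns when the fingers have stopped.
- ctrl.dwell(seconds).
- ctrl.ik(position, orientation): joint angles nearest the present ones, or None.
- ctrl.get_state(): the state.
- eyes.capture(name): name is "scene" or "side" or "wrist"; returns the picture (420x560x3 uint8, blue, green, red); there is no depth.
- eyes.camera_params(name): a dict with "mtx" (3x3 intrinsics, pixels), "pose" (4x4, takes a point from camera to world coordinates); the wrist camera has in their place "tool_from_camera" (4x4, takes a point from camera to tool coordinates, whose origin is the TCP and whose axes are the flange's). Camera axes: x right, y down, z forward; pixel columns grow to the right and rows downward; lengths in m; the calibration is good to about 2 mm. A picture is of the moment at which its call begins: read the wrist's pose just before it. camera_params takes no time and is no camera call.
A pose or a line that the arm cannot do raises ctrl.Unreachable and nothing moves.
- ctrl.close_job(): hands the job in; it is judged then, once.
The state is a dict: "time": time; "joint_positions": joint angles; "qd": joint speeds; "joint_efforts": joint torques, N m; "ee_pos": TCP position; "orientation": TCP orientation; "wrist_force": force on the tool from outside, world axes, zero at the start; "ft_torque": the same for the moment, N m; "grip_width": opening from 0.0 (shut) to 1.0 (fully open); "grasp_force": force on a finger pad.
Only numpy, scipy, OpenCV 4.12 (cv2) and the standard library are available. Lean on these libraries where they do the work, as an engineer would, in place of code of your own. Each camera call takes 0.05 s, during which the arm holds its last target. There are 200 camera calls.

### The job

The tool-crate trolley's wheel is on the axle stand: turn it by gently pushing its spokes round with the fingertips, until the valve stem is at the very top of the wheel, straight above the axle, and leave it at rest there. Push only the spokes, not the tyre or the valve; do not pinch a spoke, and leave the things standing around it where they are.

Things in the scene. Friction and masses are not known exactly. Their poses are not given: they have to be found in the camera images.
- stand: Grey steel axle stand fixed to the bench: base plate 220 x 200 x 12 mm and one post 36 mm wide (y), 207 mm high, on the robot's side of the wheel (x = -82 to -70 mm; boss and axle end reach x = -94 mm), with a thin brace to the base's front. Origin: on the bench under the wheel's middle. x along the level axle away from the robot's side, y left, z up.
- axle (a point): Centre of the wheel on the axle line, 185 mm above the bench, fixed to the stand; axes as the stand's.
- wheel: Upright trolley wheel, 310 mm over the tyre, free to turn either way; bearing drag (0.14 N m) soon stops it and it stays where left. Origin: wheel centre (at axle), x along the axle away from the robot's side, z towards the valve stem. Hub 60 mm diameter, x = -62 to +40 mm. Rim: inner radius 102 mm, x = -22 to +22 mm.
- spoke (a point): Centre of one of FIVE plain aluminium spokes, 66 mm from the axle, x = -38 mm. Spokes are 72 degrees apart, at 36, 108 and 180 degrees either way from the stem (this one at 36 degrees, on the -y side when the stem is up). Each is 16 mm wide, 28 mm deep (wheel x = -52 to -24 mm, standing 28 mm proud of the tyre towards the robot), free from 30 to 96 mm from the axle; gaps are open.
- tyre: Black rubber tyre round the rim: ring of 48 mm round section, from 107 to 155 mm from the axle, wheel x = -24 to +24 mm; turns with the wheel. Origin: centre of the wheel. Not to be pushed.
- valve: Valve stem: one thin brass stem with a black cap, 9 to 14 mm thick, that stands from the inside of the rim slanting at 45 degrees towards the hub and out on the side away from the robot: from 104 mm from the axle at wheel x = +8 mm to 68 mm from the axle at x = +44 mm; turns with the wheel. Origin: centre of the wheel, z towards the stem. Not to be pushed.
- stem (a point): Middle of the valve stem, 88 mm from the axle at wheel x = +24 mm. The job is done when, seen along the axle, this is straight above axle (same y in the axle's frame, and above it).
- holder: Loose steel taper tool holder standing on its flange, 63 mm diameter, 104 mm high, beside or in front of the stand; origin under its centre. Leave alone.
- can: Loose plain metal can, 52 mm diameter, 110 mm high, beside or in front of the stand; origin under its centre. Leave alone.
- wrench: Loose steel wrench 160 mm long lying on the bench; origin near its middle, x along it. Leave alone.

How it is judged:
At the end, for the whole second after the job is handed in: The middle of the valve stem is above the axle and within 10 mm sideways (across the axle) of straight above it (about 6.5 degrees), and the wheel is at rest (y of stem in the frame of axle between -0.01 and 0.01 m and z of stem in the frame of axle above 0.07 m and angular speed of wheel below 0.05 rad/s); the robot touches nothing.
It fails at once if the tyre is pushed (more than 5 N) (contact force between any of the fingers, the arm and tyre above 5 N).
It fails at once if the valve stem is pushed (more than 3 N) (contact force between any of the fingers, the arm and valve above 3 N).
It fails at once if the wheel is pinched or pushed roughly (more than 35 N) (contact force between the fingers and wheel above 35 N).
It fails at once if the wheel is spun fast (more than 4 rad/s) (angular speed of wheel above 4 rad/s).
It fails at once if a thing standing around is moved, lifted or knocked over (distance of any of holder, can, wrench from where it was at the start of the episode above 0.02 m or angle between any of holder, can's own z axis and vertical above 0.3 rad).
It also fails if it takes over 72 s, if anything falls off the work surface, if the arm or the gripper's body presses on something with over 40 N, if the wrist force passes 120 N, or if a joint passes its speed limit or range.

## Working session

There is one attempt and no reset: what is moved stays moved. The work goes in short steps, each a Python script; the robot and the scene stay as the last script left them, time stands still between calls to the robot, and variables do not carry over. Pictures are saved under pics/ and viewed, at most 10 in all, crops included, and the job is handed in when it is done.

```bash
mkdir -p pics; python3 - <<'E'
from station import ctrl, eyes
import cv2,numpy as np
np.set_printoptions(precision=4,suppress=True)
for n in("scene","side"):
    cv2.imwrite(f"pics/{n}0.png",eyes.capture(n)); p=eyes.camera_params(n); print(n,p["mtx"],p["pose"])
print(eyes.camera_params("wrist"))
s=ctrl.get_state();print(s["orientation"],s["time"])
E
```

```text
scene [[416.3946   0.     277.7915]
 [  0.     416.3946 211.2506]
 [  0.       0.       1.    ]] [[ 0.3791  0.7154 -0.5869  1.0725]
 [ 0.9253 -0.2944  0.2389 -0.1763]
 [-0.0018 -0.6336 -0.7736  0.8114]
 [ 0.      0.      0.      1.    ]]
side [[524.4606   0.     288.8895]
 [  0.     524.4606 215.3284]
 [  0.       0.       1.    ]] [[ 0.6193  0.5827 -0.5262  1.1763]
 [ 0.785  -0.4725  0.4007 -0.4116]
 [-0.0151 -0.6612 -0.7501  1.0164]
 [ 0.      0.      0.      1.    ]]
{'mtx': array([[290.2823,   0.    , 284.4459],
       [  0.    , 290.2823, 213.7661],
       [  0.    ,   0.    ,   1.    ]]), 'tool_from_camera': array([[-0.0011, -0.9548, -0.2971,  0.0762],
       [ 1.    , -0.0008, -0.0012, -0.0003],
       [ 0.001 , -0.2971,  0.9548, -0.1415],
       [ 0.    ,  0.    ,  0.    ,  1.    ]])}
[[-0.8948  0.4464 -0.0006]
 [ 0.4464  0.8948 -0.0013]
 [-0.     -0.0015 -1.    ]] 0.1
```

View pics/scene0.png

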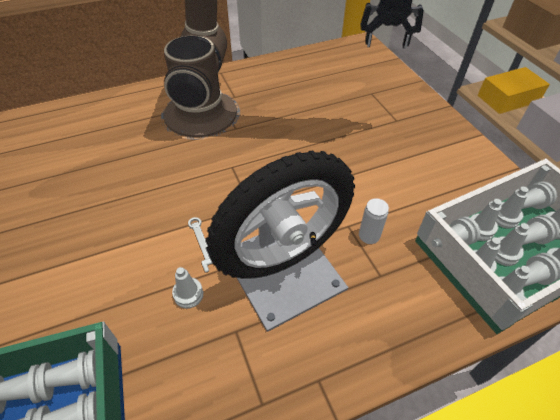

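View pics/side0.png

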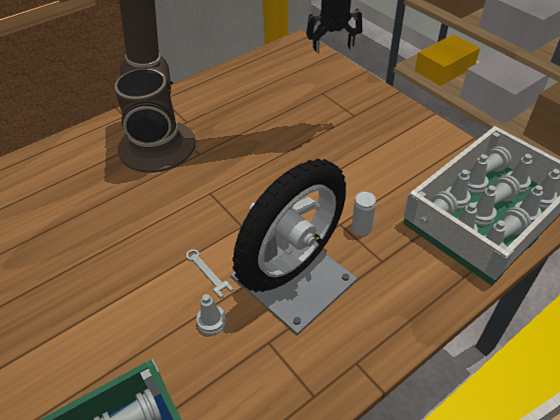

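Both views show the wheel from its far side. The hub face is near (290,235) in scene and (303,236) in side, and the dark valve cap is near (313,237) and (318,238). I'll enlarge these areas.

```bash
python3 - <<'E'
import cv2,numpy as np
a=cv2.imread("pics/scene0.png")[145:330,195:395]; b=cv2.imread("pics/side0.png")[155:340,190:390]
f=lambda i:cv2.resize(i,None,fx=4,fy=4,interpolation=cv2.INTER_CUBIC)
cv2.imwrite("pics/c1.png",cv2.resize(a[:150],(800,600),interpolation=cv2.INTER_CUBIC));cv2.imwrite("pics/c2.png",cv2.resize(b[:,:],(640,592),interpolation=cv2.INTER_CUBIC))
E
```

```text
(no output)
```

View pics/c1.png

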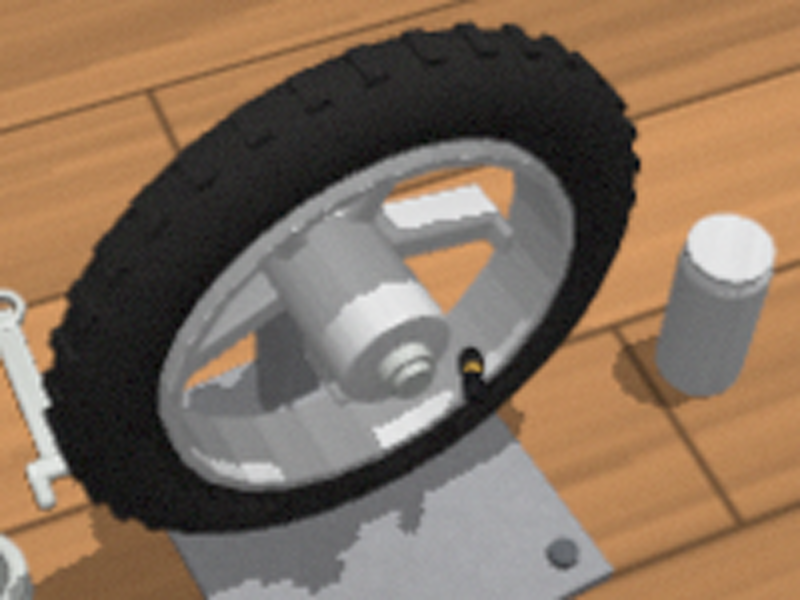

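View pics/c2.png

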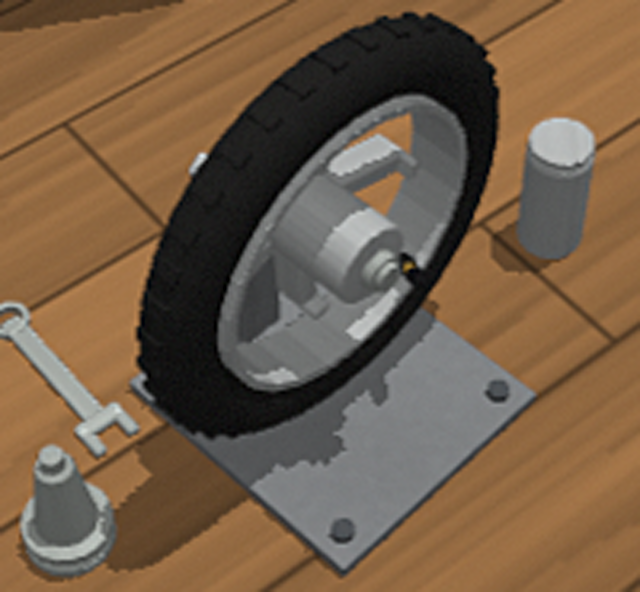

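```bash
cat > h.py <<'E'
import numpy as np,cv2
from station import ctrl, eyes
np.set_printoptions(precision=4,suppress=True)
def ray(n,px,T=None):
    p=eyes.camera_params(n);T=p["pose"] if T is None else T
    d=T[:3,:3]@np.linalg.solve(p["mtx"],[px[0],px[1],1.]);return T[:3,3],d/np.linalg.norm(d)
def plane(r,n,c): # n.(x-c)=0
    o,d=r;return o+d*(np.dot(n,np.array(c)-o)/np.dot(n,d))
def tri(r1,r2):
    (a,u),(b,v)=r1,r2
    s=np.linalg.lstsq(np.c_[u,-v],b-a,rcond=None)[0];p,q=a+s[0]*u,b+s[1]*v
    return (p+q)/2,np.linalg.norm(p-q)
E
python3 - <<'E'
from h import *
z=[0,0,1]
R=plane(ray("side",(357.2,279)),z,[0,0,.012]);B=plane(ray("side",(297.2,332.5)),z,[0,0,.012]);L=plane(ray("side",(231.5,274)),z,[0,0,.012])
R2=plane(ray("scene",(347.8,287.3)),z,[0,0,.012])
B2=plane(ray("scene",(270,321)),z,[0,0,.012])
print("R",R,R2,"B",B,B2,"L",L,np.linalg.norm(R-B),np.linalg.norm(B-L))
print("hub",tri(ray("scene",(294,234.3)),ray("side",(190+360/3.2,155+259/3.2))))
print("axle end",tri(ray("scene",(195+413/4,145+374/4)),ray("side",(190+385/3.2,155+273/3.2))))
print("valve",tri(ray("scene",(313,237.3)),ray("side",(317.2,237.8))))
ax=(R-L);y=(R-B)/np.linalg.norm(R-B);x=np.cross(y,z);x/=np.linalg.norm(x);print("yaw",np.arctan2(x[1],x[0]))
C=(R+L)/2;C[2]=.185;print("centre",C)
print("holder",plane(ray("scene",(187,296)),z,[0,0,0]),plane(ray("side",(211,326)),z,[0,0,0]))
print("can",plane(ray("scene",(376,206)),z,[0,0,.11]),plane(ray("side",(365,201)),z,[0,0,.11]))
print("wr",plane(ray("side",(192,254)),z,[0,0,0]),plane(ray("side",(226,290)),z,[0,0,0]))
for n,p in (("scene",(313,237.3)),("side",(317.2,237.8))):
    q=plane(ray(n,p),x,C+x*.044); print(n,"valve",(q-C)@y,q[2]-.185, np.degrees(np.arctan2((q-C)@y,q[2]-.185)))
for p in((293,187),(313,194)): 
    q=plane(ray("scene",(195+p[0]*0+ (435 if p[0]<300 else 490)/4,145+(205 if p[0]<300 else 200)/4)),x,C-x*.024);print("spoke",(q-C)@y,q[2]-.185)
E
```

```text
R [0.724  0.1261 0.012 ] [0.7198 0.1298 0.012 ] B [ 0.7444 -0.0676  0.012 ] [ 0.7279 -0.0539  0.012 ] L [ 0.5305 -0.0917  0.012 ] 0.19477501347428605 0.21522929590742368
hub (array([0.6378, 0.0343, 0.1547]), np.float64(0.0038414272360157656))
axle end (array([0.6655, 0.0308, 0.1736]), np.float64(0.001696119119764833))
valve (array([0.6284, 0.0837, 0.1035]), np.float64(0.00029639875505752824))
yaw 0.10460258076838508
centre [0.6273 0.0172 0.185 ]
holder [ 0.6013 -0.1968  0.    ] [ 0.6091 -0.2004  0.    ]
can [0.6088 0.2457 0.11  ] [0.618  0.2397 0.11  ]
wr [ 0.4132 -0.1296  0.    ] [ 0.5519 -0.1229  0.    ]
scene valve 0.03964696727047814 -0.020436067703927197 117.26888583954148
side valve 0.025878590963044828 -0.01474190348232024 119.66827639781873
spoke 0.05704874960877125 0.020784275401197927
spoke 0.08946040083221897 0.007058850494311264
```

Stand at about (0.63, 0.02), yaw about 0.1 rad. Stem is on the +y side, below the axle. Next I'll check reach and look from the robot's side with the tool horizontal.

```bash
cat >> h.py <<'E'
def ori(yaw,roll):  # tool z along axle; roll=0: tool x (camera side) up; positive tips it toward +y
    x=np.array([np.cos(yaw),np.sin(yaw),0]);y=np.array([-np.sin(yaw),np.cos(yaw),0])
    t=np.cos(roll)*np.array([0,0,1.])+np.sin(roll)*y
    return np.c_[t,np.cross(x,t),x]
E
python3 - <<'E'
from h import *
C=np.array([.627,.018,.185]);yaw=.1;x=np.array([np.cos(yaw),np.sin(yaw),0])
for roll in(0,np.pi/2,-np.pi/2):
  for d in(.26,.2,.15,.035):
    for dz in (0,.1): print(roll,d,dz,ctrl.ik(C-x*d+[0,0,dz],ori(yaw,roll)))
V=C-x*.2+[0,0,.08]
ctrl.command_gripper(0.0)
ctrl.move_ptp(V,ori(yaw,0))
s=ctrl.get_state();print(s["time"],s["ee_pos"],s["orientation"],s["joint_positions"])
cv2.imwrite("pics/w1.png",eyes.capture("wrist"))
E
```

```text
0 0.26 0 None
0 0.26 0.1 None
0 0.2 0 None
0 0.2 0.1 None
0 0.15 0 None
0 0.15 0.1 None
0 0.035 0 None
0 0.035 0.1 None
1.5707963267948966 0.26 0 None
1.5707963267948966 0.26 0.1 None
1.5707963267948966 0.2 0 None
1.5707963267948966 0.2 0.1 None
1.5707963267948966 0.15 0 None
1.5707963267948966 0.15 0.1 None
1.5707963267948966 0.035 0 None
1.5707963267948966 0.035 0.1 None
-1.5707963267948966 0.26 0 None
-1.5707963267948966 0.26 0.1 None
-1.5707963267948966 0.2 0 None
-1.5707963267948966 0.2 0.1 None
-1.5707963267948966 0.15 0 None
-1.5707963267948966 0.15 0.1 None
-1.5707963267948966 0.035 0 None
-1.5707963267948966 0.035 0.1 NoneTraceback (most recent call last):
  File "<stdin>", line 8, in <module>
station.Unreachable: the arm cannot take that pose within its joint ranges
```

```bash
cat >> h.py <<'E'
def ori2(yaw,pitch,roll=0): # pitch 0 level, pi/2 straight down; roll about the tool axis
    from scipy.spatial.transform import Rotation as R
    return R.from_euler('ZYZ',[yaw,np.pi/2+pitch,np.pi+roll]).as_matrix()
E
python3 - <<'E'
from h import *
print(ori2(0,0),ctrl.get_state()["joint_positions"])
C=np.array([.627,.018,.185]);yaw=.1;x=np.array([np.cos(yaw),np.sin(yaw),0]);y=np.array([-x[1],x[0],0])
pts={"top":(0,.066),"L":(.066,0),"LL":(.06,-.03),"R":(-.066,0),"UL":(.04,.05)}
for k,(a,b) in pts.items():
  for roll in(0,np.pi/2,-np.pi/2,np.pi):
    o=[]
    for dy in (-.6,-.3,0,.3,.6):
      r=[d for d in range(0,91,5) if ctrl.ik(C-x*.035+y*a+[0,0,b],ori2(yaw+dy,np.radians(d),roll)) is not None]
      o.append((dy,min(r) if r else None))
    print(k,round(roll,2),o)
E
```

```text
[[-0. -0.  1.]
 [ 0. -1.  0.]
 [ 1.  0.  0.]] [ 1.108   0.1258 -0.0396  1.4054  0.      1.5708]
top 0 [(-0.6, 5), (-0.3, 10), (0, 15), (0.3, 10), (0.6, 0)]
top 1.57 [(-0.6, 5), (-0.3, 10), (0, 15), (0.3, 10), (0.6, 0)]
top -1.57 [(-0.6, 5), (-0.3, 10), (0, 15), (0.3, 10), (0.6, 0)]
top 3.14 [(-0.6, 5), (-0.3, 10), (0, 15), (0.3, 10), (0.6, 0)]
L 0 [(-0.6, 0), (-0.3, 15), (0, 20), (0.3, 20), (0.6, 5)]
L 1.57 [(-0.6, 0), (-0.3, 15), (0, 20), (0.3, 20), (0.6, 5)]
L -1.57 [(-0.6, 0), (-0.3, 15), (0, 20), (0.3, 20), (0.6, 5)]
L 3.14 [(-0.6, 0), (-0.3, 15), (0, 20), (0.3, 20), (0.6, 5)]
LL 0 [(-0.6, 5), (-0.3, 20), (0, 25), (0.3, 20), (0.6, 10)]
LL 1.57 [(-0.6, 5), (-0.3, 20), (0, 25), (0.3, 20), (0.6, 10)]
LL -1.57 [(-0.6, 5), (-0.3, 20), (0, 25), (0.3, 20), (0.6, 10)]
LL 3.14 [(-0.6, 5), (-0.3, 20), (0, 25), (0.3, 20), (0.6, 10)]
R 0 [(-0.6, 10), (-0.3, 20), (0, 20), (0.3, 10), (0.6, 0)]
R 1.57 [(-0.6, 10), (-0.3, 20), (0, 20), (0.3, 10), (0.6, 0)]
R -1.57 [(-0.6, 10), (-0.3, 20), (0, 20), (0.3, 10), (0.6, 0)]
R 3.14 [(-0.6, 10), (-0.3, 20), (0, 20), (0.3, 10), (0.6, 0)]
UL 0 [(-0.6, 0), (-0.3, 10), (0, 15), (0.3, 10), (0.6, 0)]
UL 1.57 [(-0.6, 0), (-0.3, 10), (0, 15), (0.3, 10), (0.6, 0)]
UL -1.57 [(-0.6, 0), (-0.3, 10), (0, 15), (0.3, 10), (0.6, 0)]
UL 3.14 [(-0.6, 0), (-0.3, 10), (0, 15), (0.3, 10), (0.6, 0)]
```

```bash
python3 - <<'E'
from h import *
C=np.array([.627,.018,.2]);yaw=.1
T=eyes.camera_params("wrist")["tool_from_camera"]
best=None
for D in(.3,.26,.34):
 for dy in(0,-.3,.3,-.6):
  for d in range(5,70,5):
    R=ori2(yaw+dy,np.radians(d)); p=C-R@(T[:3,3]+D*T[:3,2])
    q=ctrl.ik(p,R)
    if q is not None: print(D,dy,d,p,q); best=best or (p,R); break
ctrl.move_ptp(*best)
s=ctrl.get_state();print(s["time"],s["ee_pos"]); np.savez("w1",p=s["ee_pos"],R=s["orientation"])
cv2.imwrite("pics/w1.png",eyes.capture("wrist"))
E
```

```text
0.3 0 20 [0.4959 0.0042 0.2617] [-0.1066 -0.7455 -1.1837 -0.0822  0.194   3.07  ]
0.3 -0.3 15 [0.493  0.0445 0.25  ] [ 0.4433 -0.645  -1.2578 -0.2896 -0.618  -2.9499]
0.3 0.3 15 [ 0.5014 -0.0358  0.25  ] [-0.5522 -0.5032 -1.1791 -0.243   0.9058  2.7928]
0.3 -0.6 10 [0.5034 0.0848 0.2379] [ 0.7353 -0.2803 -1.1536 -0.3817 -1.1941 -2.6796]
0.26 0 20 [0.5276 0.0074 0.2375] [-0.0805 -0.6098 -1.2095 -0.2453  0.1695  3.0793]
0.26 -0.3 20 [0.5289 0.0373 0.2375] [ 0.3456 -0.544  -1.1737 -0.2271 -0.5094 -2.9369]
0.26 0.3 15 [ 0.5325 -0.0226  0.2286] [-0.4604 -0.3954 -1.2061 -0.4208  0.8217  2.8493]
0.26 -0.6 10 [0.5346 0.0678 0.2196] [ 0.6386 -0.188  -1.1884 -0.602  -1.1068 -2.7815]
0.34 0 15 [0.4575 0.0003 0.2714] [-0.1611 -0.9038 -1.2643 -0.09    0.252   3.0725]
0.34 -0.3 15 [0.4598 0.0512 0.2714] [ 0.5399 -0.7699 -1.2243 -0.1063 -0.7092 -2.9096]
0.34 0.3 10 [ 0.4651 -0.0512  0.2562] [-0.6955 -0.5393 -1.2611 -0.3541  1.0668  2.8162]
0.34 -0.6 5 [0.4685 0.1038 0.2407] [ 0.8618 -0.239  -1.2351 -0.5971 -1.3445 -2.7518]
2.775 [0.4963 0.0047 0.2624]
```

View pics/w1.png

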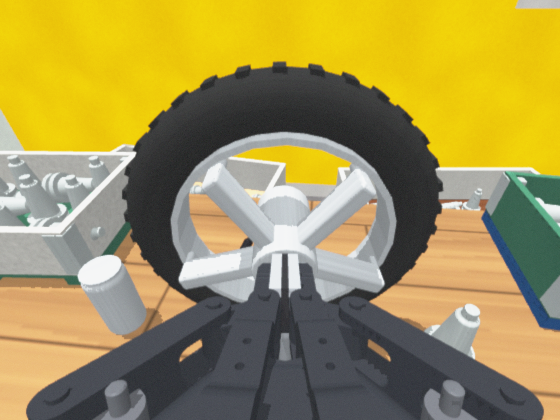

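The wrist view shows the wheel from the robot's side. Spoke tips are near (213,172), (365,180), (190,270) and (375,275). A dark object at (247,243), between the upper-left and left spokes, is probably the valve. I'll compare these with predicted projections for a few stem angles.

```bash
cat >> h.py <<'E'
def wT(p,R):
    W=np.eye(4);W[:3,:3]=R;W[:3,3]=p;return W@eyes.camera_params("wrist")["tool_from_camera"]
def proj(n,P,T=None):
    p=eyes.camera_params(n);T=p["pose"] if T is None else T
    c=np.linalg.inv(T)@np.r_[P,1];u=p["mtx"]@(c[:3]/c[2]);return u[:2]
class F:
    def __init__(s,C,yaw): s.C=np.array(C);s.x=np.array([np.cos(yaw),np.sin(yaw),0]);s.y=np.array([-np.sin(yaw),np.cos(yaw),0])
    def at(s,x,r,deg): a=np.radians(deg);return s.C+s.x*x+s.y*r*np.sin(a)+np.array([0,0,r*np.cos(a)])
E
python3 - <<'E'
from h import *
d=np.load("w1.npz");W=wT(d["p"],d["R"]);f=F([.627,.018,.185],.1)
print("tyre top/L/R",[proj("wrist",f.at(0,.155,a),W) for a in(0,90,-90)])
print("rim in top/L/R",[proj("wrist",f.at(-.022,.102,a),W) for a in(0,90,-90)])
print("hub",proj("wrist",f.at(-.062,0,0),W), proj("scene",f.at(.04,0,0)),proj("side",f.at(.04,0,0)))
for ph in(72,117,140):
    print(ph,"valve w/scene/side mid,tip",[(proj("wrist",f.at(x,r,ph),W),proj("scene",f.at(x,r,ph)),proj("side",f.at(x,r,ph))) for x,r in((.024,.088),(.044,.068))])
    print("  spoke tips w",[(k,proj("wrist",f.at(-.052,.096,ph+k),W)) for k in(36,-36,108,-108)])
E
```

```text
tyre top/L/R [array([284.0546,  62.8103]), array([138.6725, 223.9463]), array([429.096, 224.298])]
rim in top/L/R [array([283.9759, 142.1957]), array([182.602 , 237.8384]), array([385.173, 238.075])]
hub [283.8536 267.8782] [294.4737 237.3671] [307.2969 238.9444]
72 valve w/scene/side mid,tip [(array([206.2353, 190.333 ]), array([329.4816, 205.7495]), array([330.2795, 204.3918])), (array([227.4875, 185.4705]), array([326.2983, 218.8966]), array([330.9514, 216.3253]))]
  spoke tips w [(36, array([191.2904, 280.7013])), (-36, array([209.927 , 188.3188])), (108, array([283.8425, 319.5228])), (-108, array([357.8512, 188.5144]))]
117 valve w/scene/side mid,tip [(array([219.4933, 236.9965]), array([324.0867, 228.3067]), array([327.2511, 226.5895])), (array([235.6027, 220.9119]), array([322.1616, 236.2011]), array([328.5373, 233.4585]))]
  spoke tips w [(36, array([244.3268, 314.0223])), (-36, array([177.718 , 247.8364])), (108, array([347.5045, 304.395 ])), (-108, array([263.2626, 168.3588]))]
140 valve w/scene/side mid,tip [(array([239.5336, 253.1437]), array([313.8356, 240.4619]), array([319.9122, 240.0361])), (array([250.2639, 233.7173]), array([314.0079, 245.7914]), array([322.7207, 244.0479]))]
  spoke tips w [(36, array([277.8863, 319.3976])), (-36, array([188.1164, 276.3504])), (108, array([372.8718, 285.0239])), (-108, array([216.5239, 184.1131]))]
```

Stem at about 140° fits all three views: the valve lands at (247,243) in wrist and (313,237) in scene. The spokes are then near 106, 34, -38, -110 and 178°. Plan: insert the shut fingers below the left spoke (106°) and push it up and over about 140°.

```bash
python3 - <<'E'
from h import *
f=F([.627,.018,.185],.1);X=-.034
for dy in(-.3,-.4,-.5):
  for p in(20,25,30):
    R=ori2(.1+dy,np.radians(p));q=[ctrl.ik(f.at(X,.066,a),R) for a in range(135,-41,-15)]
    q0=ctrl.ik(f.at(X,.066,135)-R[:,2]*.09,R)
    print(dy,p,[i is not None for i in q],q0,[i for i in q if i is not None][0],q[-1])
E
```

```text
-0.3 20 [True, True, True, True, True, True, True, True, True, True, True, True] None [ 0.352  -0.1234 -1.2486 -0.7212 -0.5153 -2.934 ] [ 0.1134 -0.3931 -1.1137 -0.3552 -0.2939 -3.0312]
-0.3 25 [True, True, True, True, True, True, True, True, True, True, True, True] [ 0.4874 -0.4654 -1.1923 -0.184  -0.6127 -2.8076] [ 0.337  -0.1924 -1.174  -0.4843 -0.4821 -2.8951] [ 0.1043 -0.406  -1.0308 -0.1702 -0.275  -3.0096]
-0.3 30 [True, True, True, True, True, True, True, True, True, True, True, True] [ 0.4535 -0.4737 -1.0952  0.0073 -0.5545 -2.7759] [ 0.3199 -0.2279 -1.0956 -0.2807 -0.4448 -2.8628] [ 0.0941 -0.3993 -0.9458 -0.0036 -0.2537 -2.9913]
-0.4 20 [True, True, True, True, True, True, True, True, True, True, True, True] [ 0.6062 -0.3481 -1.2287 -0.3475 -0.8327 -2.73  ] [ 0.4168 -0.0992 -1.2068 -0.6579 -0.6654 -2.8519] [ 0.1904 -0.366  -1.0911 -0.3338 -0.4585 -2.961 ]
-0.4 25 [True, True, True, True, True, True, True, True, True, True, True, True] [ 0.5728 -0.3929 -1.1341 -0.1135 -0.7675 -2.6749] [ 0.3988 -0.1628 -1.1331 -0.4232 -0.6225 -2.8004] [ 0.177  -0.3798 -1.0083 -0.1452 -0.4291
[... 233 characters left out ...]
2.8978]
-0.5 20 [True, True, True, True, True, True, True, True, True, True, True, True] [ 0.6705 -0.2727 -1.1476 -0.2259 -0.9693 -2.5826] [ 0.4704 -0.0712 -1.1531 -0.5678 -0.8016 -2.7562] [ 0.258  -0.3296 -1.0578 -0.297  -0.6122 -2.8832]
-0.5 25 [True, True, True, True, True, True, True, True, True, True, True, True] [ 0.6364 -0.312  -1.0579 -0.0046 -0.8946 -2.5215] [ 0.4505 -0.1275 -1.0801 -0.3372 -0.7494 -2.6928] [ 0.2412 -0.3438 -0.975  -0.1042 -0.573  -2.836 ]
-0.5 30 [True, True, True, True, True, True, True, True, True, True, True, True] [ 0.5971 -0.3259 -0.9711  0.1711 -0.8145 -2.4831] [ 0.4274 -0.157  -1.0054 -0.1422 -0.6913 -2.6435] [ 0.222  -0.3396 -0.8912  0.0661 -0.5289 -2.7974]
```

```bash
cat >> h.py <<'E'
f=F([.627,.018,.185],.1); X=-.038; PR=ori2(-.3,np.radians(25))
def look(name):
    s=ctrl.get_state();np.savez(name,p=s["ee_pos"],R=s["orientation"]);i=eyes.capture("wrist");cv2.imwrite(f"pics/{name}.png",i);return i
def st(): s=ctrl.get_state();print(round(s["time"],2),s["ee_pos"],s["wrist_force"])
E
python3 - <<'E'
from h import *
A=f.at(X,.066,135)
B=A-PR[:,2]*.09
ctrl.move_ptp(B+[0,0.01,.06],PR);st()
ctrl.move_linear(B);st()
ctrl.move_linear(A,rate=.06);st()
look("w2")
E
```

```text
7.53 [0.5066 0.0947 0.2364] [ 1.0663  0.3332 -0.94  ]
8.08 [0.5068 0.0848 0.1767] [0.3645 0.3813 0.8978]
9.73 [0.5841 0.0605 0.1379] [-5.7444  0.2755 -2.2068]
```

View pics/w2.png

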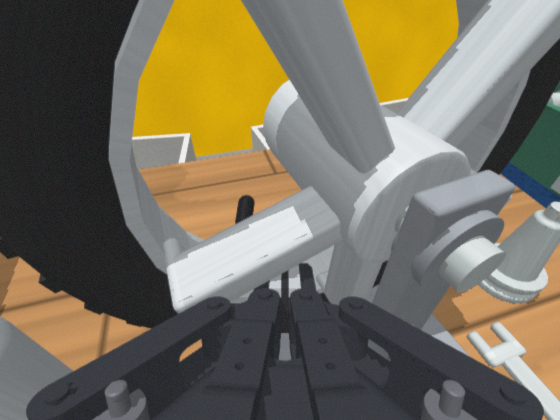

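```bash
python3 - <<'E'
from h import *
d=np.load("w2.npz");W=wT(d["p"],d["R"])
print("tcp",proj("wrist",d["p"],W))
for ph in(138,142,146):
  a=ph-36; u=f.at(0,1,a+90)-f.C
  for x in(-.052,-.024): print(ph,x,[proj("wrist",f.at(x,r,a)+s*.008*u,W).round() for r in(.04,.09) for s in(-1,1)])
  print("valve",proj("wrist",f.at(.044,.068,ph),W))
print("hub",proj("wrist",f.at(-.062,0,0),W),"axle end",proj("wrist",f.at(-.094,0,0),W))
i=cv2.imread("pics/w2.png")[170:330,150:410]
cv2.imwrite("pics/w2c.png",cv2.resize(i,(780,480),interpolation=cv2.INTER_CUBIC))
E
```

```text
tcp [283.6878 266.8583]
138 -0.052 [array([309., 217.]), array([314., 240.]), array([195., 270.]), array([210., 290.])]
138 -0.024 [array([283., 180.]), array([289., 203.]), array([183., 224.]), array([198., 245.])]
valve [242.1829 187.1665]
142 -0.052 [array([309., 222.]), array([316., 243.]), array([200., 279.]), array([217., 296.])]
142 -0.024 [array([283., 185.]), array([291., 207.]), array([189., 233.]), array([204., 251.])]
valve [247.185  189.2666]
146 -0.052 [array([310., 226.]), array([318., 246.]), array([206., 286.]), array([224., 301.])]
146 -0.024 [array([284., 189.]), array([293., 210.]), array([194., 241.]), array([211., 257.])]
valve [252.2759 190.976 ]
hub [405.4911 205.5327] axle end [466.7134 260.02  ]
```

View pics/w2c.png

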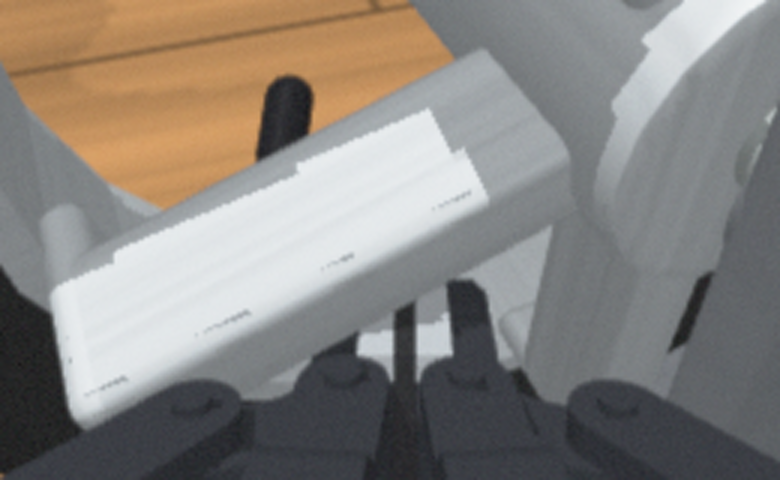

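The left fingertip is under the spoke and the right one is in the gap, so the fingers are placed correctly. The valve at (247,200) agrees with about 142°. I'll recheck the force, then push up and round in small steps.

```bash
python3 - <<'E'
from h import *
ctrl.dwell(.3);st()
m=0
for a in np.arange(128,29,-8):
    ctrl.move_linear(f.at(X,.066,a),rate=.05); w=ctrl.get_state()["wrist_force"]; print(int(a),w.round(1))
    if np.linalg.norm(w)>20: print("STOP");break
st();look("w3")
E
```

```text
10.08 [0.584  0.0606 0.138 ] [-5.6086 -0.422  -2.3283]
128 [ 0.2 -0.  -0.4]
120 [ 0.3 -0.   0.6]
112 [ 0.2 -0.7 -0.2]
104 [ 0.4 -0.  -0. ]
96 [-0.1  0.9  0. ]
88 [ 0.  -1.   0.3]
80 [ 0.9  0.3 -0.4]
72 [ 0.1 -0.2  0.5]
64 [-0.2 -0.7  1. ]
56 [-0.2  0.2 -0. ]
48 [0.1 0.  0.1]
40 [-0.6  0.6 -0.3]
32 [-1.  -0.3 -0.3]
14.39 [0.5858 0.0485 0.2417] [-0.965  -0.3481 -0.3444]
```

View pics/w3.png

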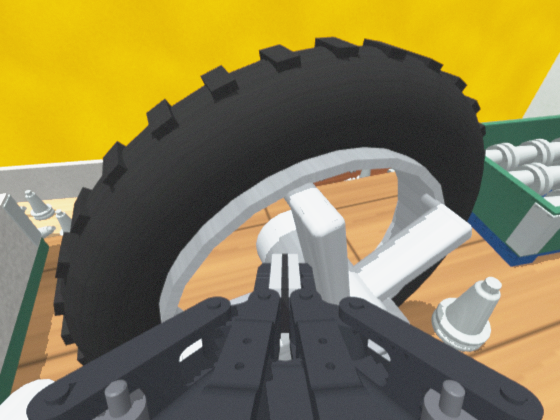

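The driven spoke is now near the top, with the fingers just left of it. Its outer end's front edge is near (334,229) and the right-hand spoke's tip is near (470,232). I'll cast these onto the spoke face plane to get the angle.

```bash
python3 - <<'E'
from h import *
d=np.load("w3.npz");W=wT(d["p"],d["R"])
for px in((334,229),(325,236),(342,222),(466,236)):
    q=plane(ray("wrist",px,W),f.x,f.C-f.x*.052)-f.C; print(px,np.hypot(q@f.y,q[2]),np.degrees(np.arctan2(q@f.y,q[2])))
for a in(4,8,12): print(a,[proj("wrist",f.at(-.052,.096,a+k),W).round() for k in(0,-72)])
E
```

```text
(334, 229) 0.09296567792483308 9.800338180453465
(325, 236) 0.09107173002199492 12.77005121957855
(342, 222) 0.09535137081558334 7.29642383123842
(466, 236) 0.10190958892067696 -65.49568114750774
4 [array([353., 217.]), array([458., 244.])]
8 [array([340., 222.]), array([459., 239.])]
12 [array([326., 228.]), array([459., 234.])]
```

```bash
python3 - <<'E'
from h import *
for a in list(np.arange(26,-9,-7)):
    ctrl.move_linear(f.at(X,.066,a),rate=.04)
st();look("w4")
E
```

```text
16.17 [0.5894 0.0115 0.2511] [-0.0181 -0.2215  0.1005]
```

View pics/w4.png

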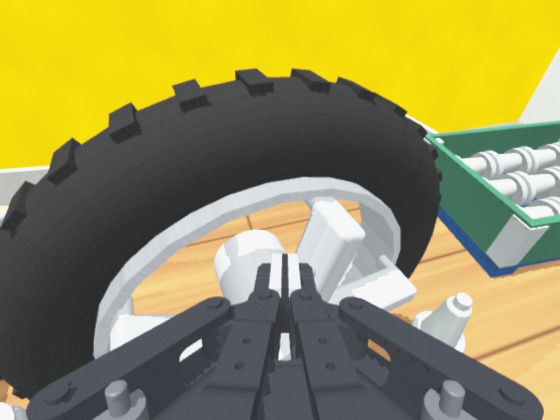

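Finger is now at about -2°. The driven spoke's front end edge runs from (348,245) to (363,235), centre about (356,240).

```bash
python3 - <<'E'
from h import *
d=np.load("w4.npz");W=wT(d["p"],d["R"])
for px in((356,240),(348,245),(363,235)):
    q=plane(ray("wrist",px,W),f.x,f.C-f.x*.052)-f.C; print(px,np.hypot(q@f.y,q[2]),np.degrees(np.arctan2(q@f.y,q[2])))
E
```

```text
(356, 240) 0.09458748747982511 -22.19305363724037
(348, 245) 0.09133695001870219 -20.115005810864407
(363, 235) 0.09793562363217298 -23.722839877910324
```

```bash
python3 - <<'E'
from h import *
for a in(-6,-10,-14): ctrl.move_linear(f.at(X,.066,a),rate=.02)
ctrl.dwell(.2)
ctrl.move_linear(f.at(X,.066,-9),rate=.04)
s=ctrl.get_state()["ee_pos"]
ctrl.move_linear(np.array(s)-PR[:,2]*.09,rate=.1);st()
R=ori2(-.2,np.radians(20));T=eyes.camera_params("wrist")["tool_from_camera"]
ctrl.move_ptp(np.array([.627,.018,.2])-R@(T[:3,3]+.3*T[:3,2]),R)
st();look("w5")
cv2.imwrite("pics/s5.png",cv2.resize(eyes.capture("scene")[145:295,195:395],(800,600)))
E
```

```text
18.91 [0.5125 0.0285 0.2882] [-0.4036 -0.0474 -0.6249]
19.24 [0.4986 0.0437 0.2601] [-0.0391  0.5306  1.1459]
```

View pics/w5.png

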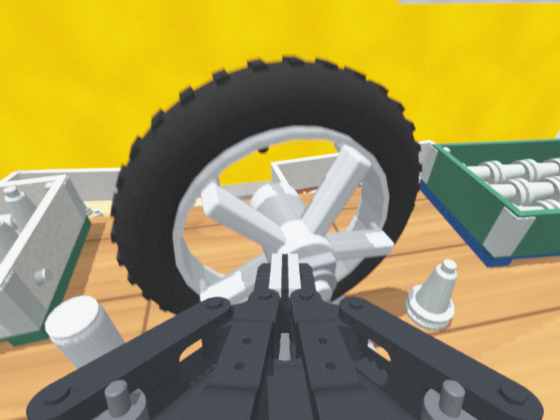

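```bash
python3 - <<'E'
from h import *
d=np.load("w5.npz");W=wT(d["p"],d["R"])
print("rim L/R/top",[proj("wrist",f.at(-.022,.102,a),W) for a in(90,-90,0)])
for ph in(-6,0,6): print(ph,[proj("wrist",f.at(-.052,.096,a+ph),W).round(1) for a in(36,-36,108,-108)],proj("wrist",f.at(.044,.068,ph),W).round(1),proj("wrist",f.at(.024,.088,ph),W).round(1))
# dark valve pixels inside rim
i=cv2.imread("pics/w5.png");c=proj("wrist",f.at(.034,.078,0),W);print(c)
u,v=c.astype(int);r=i[v-30:v+31,u-40:u+41].max(2);ys,xs=np.where(r<60);print(len(xs),(xs+u-40).mean() if len(xs) else 0,(ys+v-30).mean() if len(xs) else 0)
E
```

```text
rim L/R/top [array([184.2986, 257.1858]), array([378.7729, 216.878 ]), array([291.4327, 138.6873])]
-6 [array([240.3, 188. ]), array([375.8, 178.7]), array([199.6, 294.4]), array([375. , 264.1])] [277.3 144.9] [285.  133.4]
0 [array([229.4, 196.4]), array([368.8, 173.4]), array([204.4, 300.3]), array([379.7, 257.3])] [270.6 145.4] [275.7 134. ]
6 [array([219.6, 205.4]), array([360.6, 168.9]), array([210. , 305.5]), array([383.8, 250.3])] [264.  146.6] [266.2 135.6]
[273.0369 139.9664]
1736 266.9746543778802 120.10138248847926
```

The valve cap is visible at about (264,149), which predicts the stem roughly 6° left of the top. I've used all ten views, so I'll measure the cap numerically from here: dark blob inside the rim, in the wrist and scene images.

```bash
cat >> h.py <<'E'
def cap(i,c,r=28,amax=400):
    m=(i.max(2)<70).astype(np.uint8);n,l,s,ce=cv2.connectedComponentsWithStats(m)
    return [(ce[k].round(1),s[k]) for k in range(1,n) if 6<=s[k][4]<amax and np.linalg.norm(ce[k]-c)<r]
E
python3 - <<'E'
from h import *
i=cv2.imread("pics/w5.png");d=np.load("w5.npz");W=wT(d["p"],d["R"])
print(cap(i,(266,148)))
s=eyes.capture("scene");c=proj("scene",f.at(.034,.078,5));print(c,cap(s,c))
e=eyes.capture("side");c=proj("side",f.at(.034,.078,5));print(c,cap(e,c))
for ph in(0,6,12):print(ph,[proj(n,f.at(.040,.072,ph),w).round(1) for n,w in(("wrist",W),("scene",None),("side",None))])
# brass pixels
for n,g in(("scene",s),("side",e)):
    h=cv2.cvtColor(g,cv2.COLOR_BGR2HSV);c=proj(n,f.at(.034,.078,5)).astype(int)
    p=h[c[1]-20:c[1]+20,c[0]-20:c[0]+20];ys,xs=np.where((p[...,0]>15)&(p[...,0]<32)&(p[...,1]>110));print(n,len(xs),xs.mean()+c[0]-20 if len(xs) else 0,ys.mean()+c[1]-20 if len(xs) else 0)
E
```

```text
[(array([263.1, 150.2]), array([260, 149,   7,   3,  13], dtype=int32))]
[297.5199 206.8812] [(array([295.8, 191. ]), array([293, 190,   7,   3,  14], dtype=int32)), (array([299.6, 205. ]), array([296, 199,   8,  13,  73], dtype=int32))]
[308.0144 210.0542] [(array([303. , 197.6]), array([301, 196,   5,   4,  13], dtype=int32)), (array([308.7, 209.2]), array([305, 204,   9,  11,  62], dtype=int32))]
0 [array([271.6, 143.3]), array([295.7, 212.8]), array([307.7, 215.5])]
6 [array([264.4, 144.6]), array([299.5, 211.4]), array([310.4, 213.6])]
12 [array([257.2, 146.6]), array([303.2, 210.2]), array([313.1, 212. ])]
scene 37 297.5405405405405 195.86486486486487
side 33 305.06060606060606 201.06060606060606
```

All three views agree on about 7° left of the top, so I'll nudge 7° more (finger to -21°) and re-measure.

```bash
cat > nudge.py <<'E'
from h import *
import sys
end=float(sys.argv[1])
R=ori2(-.2,np.radians(20));T=eyes.camera_params("wrist")["tool_from_camera"]
P0=f.at(X,.066,-6)
ctrl.move_ptp(P0-PR[:,2]*.09,PR);ctrl.move_linear(P0,rate=.08);st()
for a in np.linspace(-12,end,4): ctrl.move_linear(f.at(X,.066,a),rate=.02)
ctrl.dwell(.2);st()
ctrl.move_linear(f.at(X,.066,end+7),rate=.04)
ctrl.move_linear(f.at(X,.066,end+7)-PR[:,2]*.09,rate=.1)
ctrl.move_ptp(np.array([.627,.018,.2])-R@(T[:3,3]+.3*T[:3,2]),R);st()
i=look("w6");d=np.load("w6.npz");W=wT(d["p"],d["R"])
print("wrist",cap(i,proj("wrist",f.at(.044,.066,1),W)))
for n in("scene","side"): print(n,cap(eyes.capture(n),proj(n,f.at(.034,.078,1)),20))
for ph in(-6,0,6):print(ph,proj("wrist",f.at(.044,.068,ph),W).round(1),[proj(n,f.at(.034,.078,ph)).round(1) for n in("scene","side")])
E
python3 nudge.py -21
```

```text
21.06 [0.5898 0.0075 0.2509] [-0.0742  0.2612 -0.0916]
22.73 [ 0.5916 -0.0094  0.2467] [ 0.2072  0.1017 -0.1091]
24.46 [0.4988 0.0438 0.2602] [ 0.3438 -0.4189  0.0703]
wrist [(array([272.7, 147.8]), array([269, 145,   8,   6,  25], dtype=int32))]
scene [(array([289.9, 193.3]), array([287, 192,   7,   4,  14], dtype=int32)), (array([294.7, 206.8]), array([291, 201,   8,  13,  74], dtype=int32))]
side [(array([298.9, 200.8]), array([297, 199,   5,   5,  14], dtype=int32)), (array([305.1, 211.3]), array([301, 206,   9,  12,  63], dtype=int32))]
-6 [277.4 145.1] [array([289.9, 210.1]), array([302.5, 214.2])]
0 [270.8 145.6] [array([294.1, 208.2]), array([305.5, 211.8])]
6 [264.2 146.8] [array([298.2, 206.6]), array([308.5, 209.7])]
```

The three views give -2°, +1° and -1°, well inside ±6.5°. The wheel is at rest and the arm is clear, so I'll hand in.

```bash
python3 -c "
from h import *
ctrl.dwell(.3);print(ctrl.close_job());st()"
```

```text
the job is handed in; nothing more can be done
None
the job is handed in; nothing more can be done
```

Job handed in: the wheel was turned by pushing one spoke only, and the last camera check put the valve stem within about 2° of straight above the axle (6.5° allowed), with the arm backed clear; no verdict came back.

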